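# Load the test station with the low-profile board

## Task

Load the test station with the low board: take the carrier whose board has no tall capacitors, by its grip block, and slide it board first between the rails, under the low probe head, fully home against the stop. Then swing the keeper bar right across behind the carrier so that it cannot slide out. Do not ram the probe head, and leave the other carrier and everything else on the bench where they are.

Things in the scene. Friction and masses are not known exactly. Their poses are not given: they have to be found in the camera images.
- flat_carrier: The carrier to load: aluminium plate 165 x 90 x 8 mm, with an 80 mm wide green board on its +x end carrying low parts only (top 17 mm above the plate's underside) and a black upright grip block near its -x end. Origin: centre of the plate's underside; x along the plate towards the board end (the nose, at +82.5 mm), z up. About 0.35 kg.
- flat_grip (a point): Centre of the low carrier's grip block, 62 mm from the carrier's origin towards its -x and 35 mm above its underside. The block is 12 mm (x) by 30 mm (y), its top 52 mm above the underside; its foot is a flange 20 x 40 mm that ends 11 mm above the underside. Axes as the carrier's.
- tall_carrier: The other carrier, same plate, grip block, axes and origin, but three black capacitors stand up to 42 mm above its underside: it does not fit under the head. Leave it alone.
- station: Test station, fixed to the bench: aluminium base 6 mm thick, x -130 to +108, y -72 to +96 mm, with two guide rails and a head over the lane. Origin: on the bench, under the centre of a carrier that is home. x along the lane from its open mouth in towards the stop, y left, z up. A carrier that is home has its origin at x 0, y 0, z 6 mm here and the same x direction.
- lane_mouth (a point): Middle of the lane's mouth, on the lane floor (the base's top, 6 mm above the bench), at x = -84 mm, y = 0 of the station; axes as the station's. The lane is 96 mm wide between rails 9 mm high (3 mm play each side) from station x = -64 mm inwards; before that flared lead-ins from x = -84 mm. A stop, hidden under the head, meets the carrier's nose at station x = +82.5 mm.
- probe_head: Head over the lane, fixed; origin and axes of the station. A grey slab overhangs x -5 to +107, y -67 to +67 mm, underside 28 mm above the bench (22 over the lane floor, 5 over the low carrier), top 42 mm; a dark housing stands on it from x = 32 mm, up to 126 mm high. With the carrier home its grip block stands free, its centre 57 mm before the slab's edge.
- keeper (a joint): Angle of the keeper, a flat steel bar 12 mm wide, 76 mm long from its vertical pivot, 7.5 to 15.5 mm above the bench. 0: along station -x, beside the lane (open); positive turns counter-clockwise from above, its end inwards, to its stop at 1.57: along station -y, across the lane (closed), 4 mm behind a carrier at home. Starts at -0.3 to 0.1; stays where left (light friction, under 1 N at the pin).
- keeper_pivot (a point): The keeper's pivot axis at x = -92, y = +78 mm of the station, at the height of the bar's underside, 7.5 mm above the bench; axes as the station's.
- keeper_pin (a point): On the black upright pin by which the keeper is swung, 31.5 mm above the bench, 60 mm from the pivot. The pin is 14 mm in diameter (17 mm at its head) and reaches from the bar to 55.5 mm above the bench.
- bottle: White dropper bottle, 122 mm high, bystander. Origin at the centre of its underside.
- cup: Black parts cup with green parts, 96 mm wide, 74 mm high, bystander. Origin at the centre of its underside.
- cup_b: Black parts cup with yellow parts, 96 mm wide, 72 mm high, bystander. Origin at the centre of its underside.
- cutters: Flush cutters, 170 mm long along their x, 14 mm high, bystander lying near the front edge.
- driver: Screwdriver, 178 mm long along its y, 23 mm high, bystander lying near the front edge.
- brush: Brush, 140 mm long along its y, 7 mm high, bystander lying near the front edge.

How it is judged:
By the outcome, as a careful person would: the job done as asked, in the order asked, and still so for the second after the job is handed in, with the robot touching nothing.
It also fails if it takes over 58 s, if anything falls off the work surface, if the arm or the gripper's body presses on something with over 40 N, if the wrist force passes 120 N, or if a joint passes its speed limit or range.

## Robot

A 6-joint arm with a two-finger parallel gripper is mounted at the origin on a cart in front of the work surface, level with it; the furniture and walls round the work are solid. World frame = base frame: x ahead of the robot, y to its left, z up, the work surface at z = 0. Lengths are in m, angles in rad, forces in N, time in s.
With the tool pointing down it reaches from about 0.275 to 0.75 m from the base axis. Payload 10.2 kg.
Tool frame: the origin (TCP) lies at the very end of the fingers, on their centre line; the grasp point (between the pads) lies 19 mm behind it (env.grasp_offset is the distance from the TCP to the grasp point, in m); z points along the fingers, y is the line along which they close (so a half turn about z gives the same grasp; the last joint's range is limited). The gripper opens to 88 mm and grips with 3 to 60 N. Pads are 18 mm wide; open, the fingers measure 123 mm over their backs; the gripper's body (75 mm by 187 mm) begins 45 mm behind the grasp point.
Start: joints at [-1.445, 0.313, 1.498, -0, 1.331, -0.223], TCP at [0.179, -0.493, 0.239] pointing down, gripper open.
Joint ranges: [-2.94, 2.94], [-0.97, 2.17], [0.19, 2.56], [-1.23, 4.37], [0.02, 3.11], [-2.88, 2.88]. Speed limits (rad/s): [2.39, 2.39, 3.01, 3.14, 3.14, 3.14].

## Interface

Orientations are given as [roll, pitch, yaw] about the fixed x, y, z axes, in that order (R = Rz(yaw) Ry(pitch) Rx(roll)).
In Python, from workcell import env, cams gives the robot as it stands.
- The arm moves only by the shell command python3 -m crank 'ROWS' [FORCE]. ROWS is JSON, a list of rows, each a list of 7 numbers: the closure in counts, from 0 (fully open) to 255 (shut), then the shift along the world's x, y, z in mm, then the turn, a rotation vector about the world's x, y, z in rad. In form: [[jaw, x, y, z, wx, wy, wz], ...]. A call has 1 to 12 rows; each row is the pose to reach, as a shift and turn from the pose commanded when the call began; what a row does not reach only later rows make up. A row lasts 1/8 s, in which the tool goes at most 62.5 mm and 10.7 degrees, less where a joint would pass 70% of its speed; a pose out of reach is approached as far as the arm can. A call with a gripper value outside its range is refused whole. The fingers move at their own pace and stop on an object; FORCE is the grip in N (left out, the last holds). Time passes only in rows, so rows that repeat a pose let the fingers close. It gives the time, the measured TCP pose, the force, the opening and the grip force at its end, in the units of the state.
- env.observe(): the state, without advancing time (a new reading comes with each control period).
- cams.camera(name): name is "scene" or "top" or "wrist"; returns a dict with "pixels" (384x512x3 uint8, red, green, blue), "fx", "fy", "cx", "cy" (pixels), "position" and "rotation" of the camera in the world. Camera axes: x right, y down, z forward; pixel columns grow to the right and rows downward; lengths in m; the calibration is good to about 2 mm. A picture is of the moment at which its call begins. There is no depth.
- env.hand_in(): hands the job in; it is judged then, once.
The state is a dict: "time": time; "joint_positions": joint angles; "joint_vel": joint speeds; "joint_efforts": joint torques, N m; "position": TCP position; "tool_rot": TCP orientation; "force": force on the tool from outside, world axes, zero at the start; "moment": the same for the moment, N m; "grip_width": opening from 0.0 (shut) to 1.0 (fully open); "finger_force": force on a finger pad.
Only numpy, scipy, OpenCV 4.12 (cv2) and the standard library are available. Lean on these libraries where they do the work, as an engineer would, in place of code of your own. Each camera call takes 0.05 s, during which the arm holds its last target. There are 200 camera calls.

## Working session

There is one attempt and no reset: what is moved stays moved. The work goes in short steps, Python scripts to look and compute and a shell command to move; the robot and the scene stay as the last step left them, time stands still between calls to the robot, and variables do not carry over. Pictures are saved under pics/ and viewed, at most 10 in all, crops included, and the job is handed in when it is done.

```bash
mkdir -p pics; ls; python3 - <<'E'
from workcell import env,cams
import cv2,numpy as np
print(env.observe())
for n in ["top","scene"]:
    c=cams.camera(n); print(n,c["fx"],c["fy"],c["cx"],c["cy"],c["position"],np.round(c["rotation"],4).tolist())
    cv2.imwrite(f"pics/{n}0.png",cv2.resize(c["pixels"][:,:,::-1],(800,600),interpolation=cv2.INTER_CUBIC))
    np.save(f"{n}0.npy",c["pixels"])
E
```

```text
pics
{'time': 0.0, 'joint_positions': array([-1.44537557e+00,  3.13423552e-01,  1.49839272e+00,  7.07294017e-06,
        1.33100632e+00, -2.23357151e-01]), 'joint_vel': array([-0.00021414, -0.00082903, -0.00125432, -0.00075088, -0.00052082,
       -0.00181617]), 'joint_efforts': array([-5.46396186e-04, -4.02207720e+01, -2.52274865e+01,  6.94158277e-02,
        3.52514733e-02, -1.07282399e-04]), 'position': array([ 0.17939995, -0.49314888,  0.2381913 ]), 'tool_rot': array([-3.14039479e+00, -2.79135118e-04,  3.48776059e-01]), 'force': array([ 0.12557837,  0.31899425, -0.12350544]), 'moment': array([ 0.00010271,  0.05785375, -0.00154511]), 'finger_force': 0.0, 'grip_width': 0.9982666947183229}
top 454.70516860694653 454.70516860694653 252.41037820377989 191.03131358442505 [ 0.29906764 -0.0078973   1.2916908 ] [-2.9397, 0.0053, -1.6096]
scene 351.9407382563067 351.9407382563067 258.62189913691594 190.04318272964983 [0.15883048 0.62027724 0.77133815] [-2.3593, -0.0026, -2.5969]
```

View pics/top0.png

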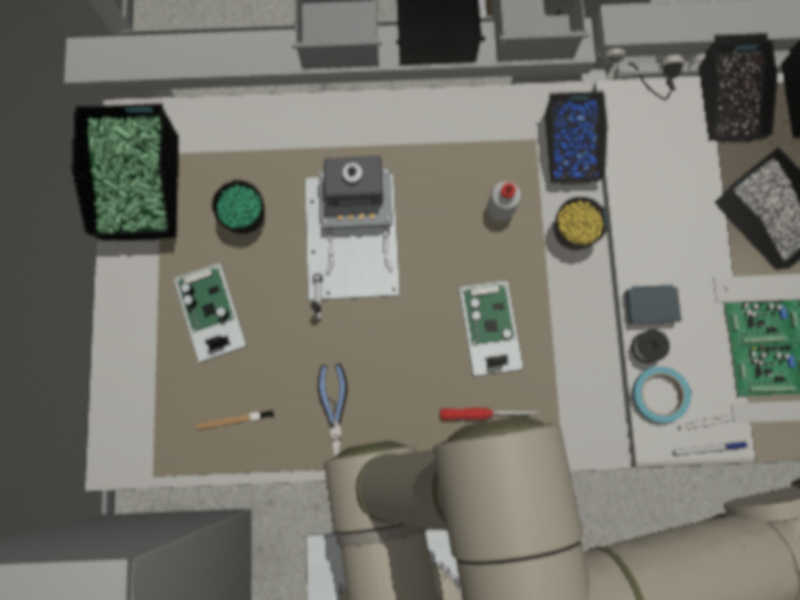

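View pics/scene0.png

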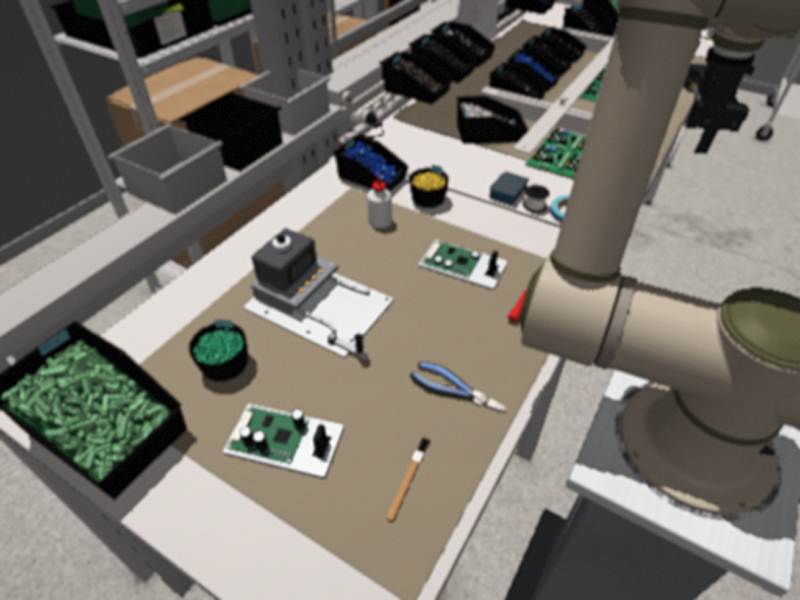

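```bash
cat > h.py <<'E'
import numpy as np,cv2
from scipy.spatial.transform import Rotation as R
from scipy.optimize import least_squares
from workcell import env,cams
def Rm(c):
    r=np.array(c["rotation"]); return r if r.shape==(3,3) else R.from_euler("xyz",r).as_matrix()
def px2w(c,uv,z):
    uv=np.atleast_2d(uv).astype(float); d=np.c_[(uv[:,0]-c["cx"])/c["fx"],(uv[:,1]-c["cy"])/c["fy"],np.ones(len(uv))]@Rm(c).T
    p=np.array(c["position"]); return p+d*((z-p[2])/d[:,2])[:,None]
def w2px(c,P):
    q=(np.atleast_2d(P)-np.array(c["position"]))@Rm(c); return np.c_[c["fx"]*q[:,0]/q[:,2]+c["cx"],c["fy"]*q[:,1]/q[:,2]+c["cy"]]
def fit(c,loc,uv,z0,guess):  # planar pose (x,y,yaw) of local points, origin height z0
    loc=np.array(loc,float);uv=np.array(uv,float)
    def f(p): 
        P=loc@R.from_euler("z",p[2]).as_matrix().T+[p[0],p[1],z0]; return (w2px(c,P)-uv).ravel()
    s=least_squares(f,guess); return s.x,np.abs(s.fun).max()
E
python3 - <<'E'
from h import *
c=cams.camera("top"); k=.64
a=np.array([(460,287),(508,281),(522,369),(474,376)])*k
L=[(.0825,.045,.008),(.0825,-.045,.008),(-.0825,-.045,.008),(-.0825,.045,.008)]
print(fit(c,L,a,0,[.35,-.2,0]))
s=np.array([(306,178),(392,172),(399,293),(309,298)])*k
S=[(.108,.096,.006),(.108,-.072,.006),(-.13,-.072,.006),(-.13,.096,.006)]
print(fit(c,S,s,0,[.5,.1,0]))
print(px2w(c,np.array([(318,278),(317,310)])*k,.03))
im=c["pixels"][:,:,::-1]
A=cv2.resize(im[170:250,285:345],(400,533),interpolation=cv2.INTER_CUBIC);B=cv2.resize(im[95:215,180:270],(400,533),interpolation=cv2.INTER_CUBIC)
cv2.imwrite("pics/crop1.png",np.hstack([A,B]))
E
```

```text
(array([ 0.50046063, -0.1855019 ,  0.0911132 ]), np.float64(0.4630935772818816))
(array([0.70030832, 0.05281796, 0.01669016]), np.float64(0.6958400942892098))
[[0.60109564 0.12652362 0.03      ]
 [0.54176306 0.12935367 0.03      ]]
```

View pics/crop1.png

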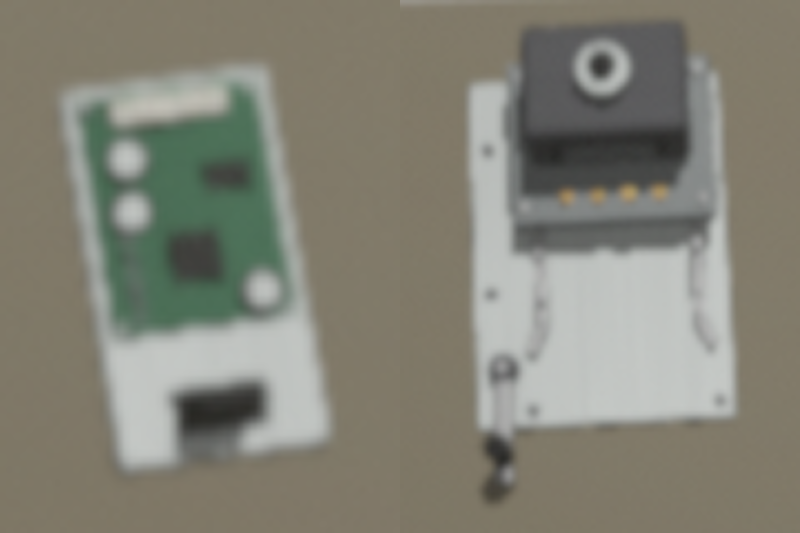

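```bash
python3 - <<'E'
from h import *
c=cams.camera("top")
a=np.array([(65,92),(268,65),(330,440),(122,472)])/6.6667+[285,170]
L=[(.0825,.045,.008),(.0825,-.045,.008),(-.0825,-.045,.008),(-.0825,.045,.008)]
p,e=fit(c,L,a-.42,0,[.35,-.2,0]);print(p,e)
print("grip",p[:2]-.062*np.array([np.cos(p[2]),np.sin(p[2])]))
s=np.array([(70,83),(336,413),(80,430)])/4.4444+[180,95]
S=[(.108,.096,.006),(-.13,-.072,.006),(-.13,.096,.006)]
print(fit(c,S,s-.42,0,[.5,.1,0]))
E
python3 -m crank '[[0,40,45,0,0,0,-0.04],[0,80,95,0,0,0,-0.08],[0,120,140,0,0,0,-0.12],[0,160,190,0,0,0,-0.16],[0,200,235,0,0,0,-0.2],[0,230,275,-10,0,0,-0.24],[0,259,302,-20,0,0,-0.258],[0,259,302,-30,0,0,-0.258],[0,259,302,-40,0,0,-0.258],[0,259,302,-40,0,0,-0.258],[0,259,302,-40,0,0,-0.258],[0,259,302,-40,0,0,-0.258]]' 30
python3 - <<'E'
from h import *
c=cams.camera("wrist");print(c)
cv2.imwrite("pics/w1.png",cv2.resize(c["pixels"][:,:,::-1],(800,600),interpolation=cv2.INTER_CUBIC))
E
```

```text
[ 0.50167398 -0.1849426   0.09251622] 0.32744182624892915
grip [ 0.43993912 -0.19067042]
(array([0.700212  , 0.05327138, 0.01562277]), np.float64(0.3658508205055))
time: 1.7
position: [0.4383, -0.1918, 0.1991]
tool_rot: [3.141, -0.001, 0.09]
force: [-0.0, 0.4, -1.2]
grip_width: 0.998
finger_force: 0.0
{'pixels': array([[[201, 208, 211],
        [204, 210, 214],
        [206, 211, 213],
        ...,
        [203, 198, 196],
        [202, 197, 196],
        [203, 199, 196]],

       [[202, 209, 210],
        [205, 212, 214],
        [206, 213, 215],
        ...,
        [204, 199, 197],
        [201, 197, 194],
        [201, 197, 195]],

       [[201, 208, 211],
        [205, 210, 213],
        [206, 213, 215],
        ...,
        [201, 197, 194],
        [201, 198, 196],
        [202, 196, 195]],

       ...,

       [[ 31,  29,  34],
        [ 29,  36,  37],
        [ 30,  30,  35],
        ...,
        [ 36,  35,  40],
        [ 35,  33,  40],
        [ 29,  31,  35]],

       [[ 33,  34,  37],
        [ 31,  33,  36],
        [ 30,  36,  36],
        ...,
        [ 29,  33,  37],
        [ 39,  37,  42],
        [ 38,  39,  44]],

       [[ 29,  33,  33],
        [ 27,  33,  35],
        [ 32,  33,  37],
        ...,
        [ 36,  37,  41],
        [ 37,  37,  42],
        [ 35,  36,  40]]], shape=(384, 512, 3), dtype=uint8), 'fx': 264.819907551312, 'fy': 264.819907551312, 'cx': 250.00746613660007, 'cy': 196.0593772155233, 'position': array([ 0.51850292, -0.18420709,  0.34575135]), 'rotation': array([ 2.82797176e+00, -6.93670273e-04, -1.48161146e+00])}
```

View pics/w1.png

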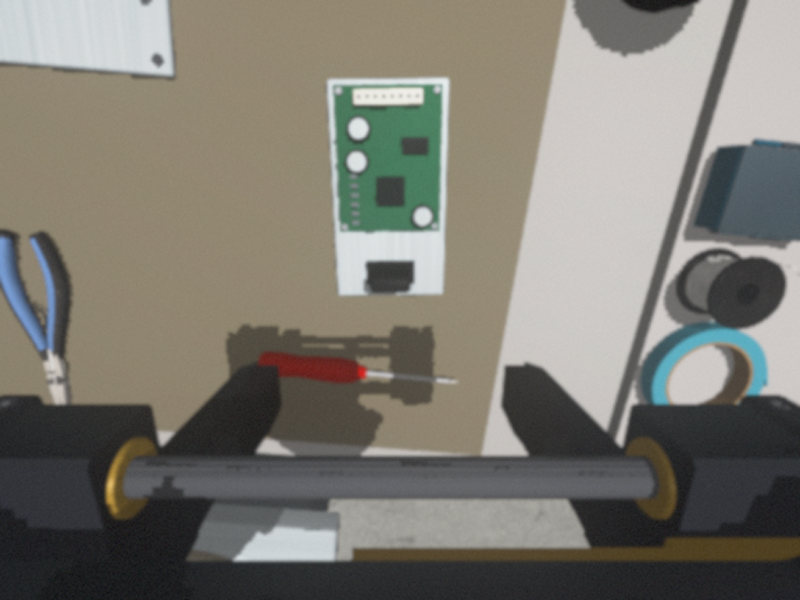

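The right-hand carrier has only flat parts. Its plate corners are at about (328,79), (449,78), (443,294) and (338,295), and the grip block is at about (390,275).

```bash
python3 - <<'E'
from h import *
c=cams.camera("wrist")
a=np.array([(328,79),(449,78),(443,294),(338,295)])*.64-.2
L=[(.0825,.045,.008),(.0825,-.045,.008),(-.0825,-.045,.008),(-.0825,.045,.008)]
p,e=fit(c,L,a,0,[.5,-.2,0]);print(p,e)
g=p[:2]-.062*np.array([np.cos(p[2]),np.sin(p[2])]);print("grip",g)
# block top back/front corners
print(px2w(c,np.array([(367,262),(413,262)])*.64-.2,.052))
print(px2w(c,np.array([(174,76)])*.64-.2,.006))
E
```

```text
[ 0.5014777  -0.18473175  0.09787309] 0.8666762108136936
grip [ 0.43977442 -0.1907902 ]
[[ 0.45583854 -0.17255849  0.052     ]
 [ 0.45879438 -0.20559005  0.052     ]]
[[ 0.57116317 -0.02043117  0.006     ]]
```

```bash
python3 -m crank '[[0,1.5,1,-45,0,0,0.005],[0,1.5,1,-90,0,0,0.005],[0,1.5,1,-130,0,0,0.005],[0,1.5,1,-160,0,0,0.005],[0,1.5,1,-181,0,0,0.005],[0,1.5,1,-181,0,0,0.005],[255,1.5,1,-181,0,0,0.005],[255,1.5,1,-181,0,0,0.005],[255,1.5,1,-181,0,0,0.005],[255,1.5,1,-181,0,0,0.005],[255,1.5,1,-181,0,0,0.005],[255,1.5,1,-181,0,0,0.005]]' 40
```

```text
time: 3.3
position: [0.4399, -0.1904, 0.0177]
tool_rot: [3.142, -0.0, 0.096]
force: [-0.4, -1.0, 0.3]
grip_width: 0.338
finger_force: 0.3
```

```bash
python3 -m crank '[[255,0,0,0,0,0,0],[255,0,0,0,0,0,0],[255,0,0,15,0,0,0],[255,0,0,35,0,0,0],[255,0,0,55,0,0,0],[255,0,40,60,0,0,-0.02],[255,0,85,60,0,0,-0.04],[255,0,130,60,0,0,-0.06],[255,0,175,60,0,0,-0.08],[255,0,215,60,0,0,-0.08],[255,0,240,60,0,0,-0.08],[255,0,240,60,0,0,-0.08]]' 40
python3 - <<'E'
from h import *
for i,n in enumerate(["wrist","top"]):
    c=cams.camera(n); np.savez(f"{n}2.npz",**c)
    im=c["pixels"][:,:,::-1]
    if n=="top": im=im[85:245,160:290]
    cv2.imwrite(f"pics/{n}2.png",cv2.resize(im,(800,600) if n=="wrist" else (487,600),interpolation=cv2.INTER_CUBIC))
E
```

```text
time: 4.8
position: [0.4396, 0.0508, 0.0783]
tool_rot: [-3.142, 0.0, 0.018]
force: [0.1, 0.0, -2.4]
grip_width: 0.333
finger_force: 40.0
```

View pics/wrist2.png

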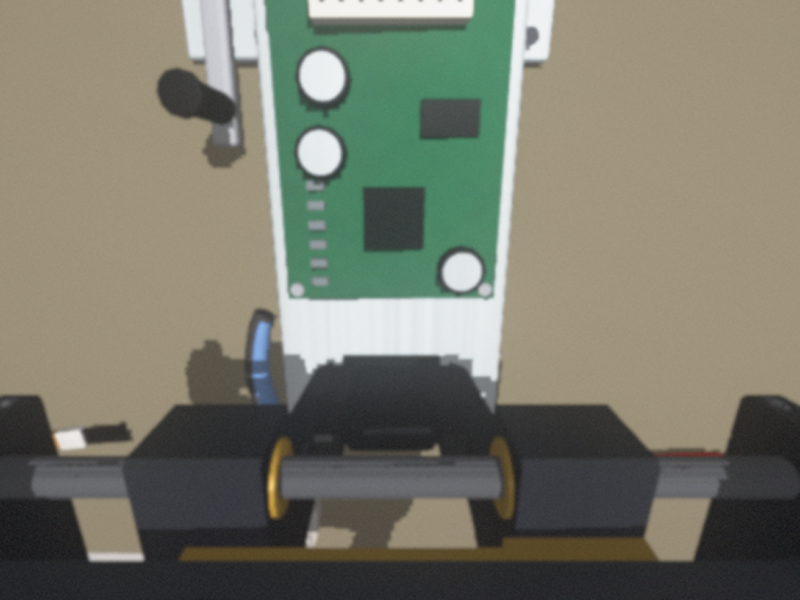

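Held squarely. The station's near edge corners are at about (193,58) and (546,62), and the keeper pin's head is at (180,92).

```bash
python3 - <<'E'
from h import *
c=np.load("wrist2.npz")
q=px2w(c,np.array([(193,58),(546,62)])*.64-.2,.006);d=q[0]-q[1];print(q,"width",np.hypot(*d[:2]),"yaw",np.arctan2(-d[0],d[1]))
t=np.arctan2(-d[0],d[1]); t=.016; m=q.mean(0)[:2]; print("station",m+R.from_euler("z",t).as_matrix()[:2,:2]@[.13,-.012])
print("pin",px2w(c,np.array([(180,92)])*.64-.2,.0555))
# carrier held: board-end edges on plate (white side edges, z underside~.0615+.008)
e=px2w(c,np.array([(262,60),(287,300),(521,60),(502,300)])*.64-.2,.0693);print(e, "axis",(e[0]+e[2])/2,(e[1]+e[3])/2)
E
```

```text
[[ 0.56905262  0.14556051  0.006     ]
 [ 0.5703009  -0.0188645   0.006     ]] width 0.16442974788639486 yaw 0.007591615556243615
station [0.69985211 0.05342946]
pin [[0.54687069 0.13075749 0.0555    ]]
[[0.55472989 0.09590908 0.0693    ]
 [0.47165188 0.09262742 0.0693    ]
 [0.55623693 0.01016456 0.0693    ]
 [0.47313419 0.00810025 0.0693    ]] axis [0.55548341 0.05303682 0.0693    ] [0.47239303 0.05036383 0.0693    ]
```

View pics/top2.png

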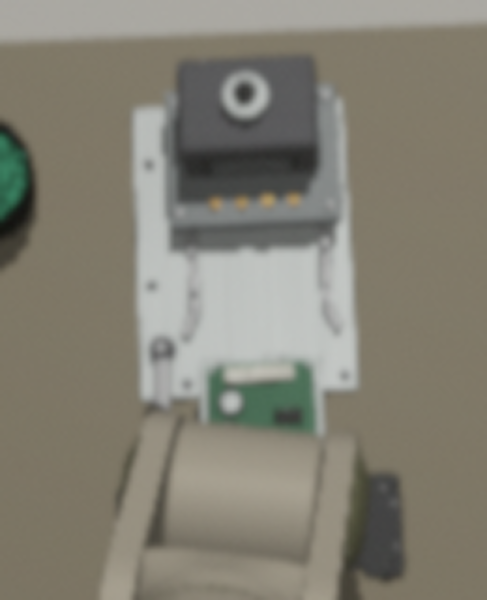

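The lane is clear and the carrier points at the mouth. The keeper lies open at (160,380). Next I lower it and slide in.

```bash
python3 -m crank '[[255,15,-1,-10,0,0,-0.002],[255,28,-1,-30,0,0,-0.002],[255,28,-1,-46,0,0,-0.002],[255,28,-1,-53,0,0,-0.002],[255,28,-1,-53.5,0,0,-0.002],[255,38,-0.9,-53.5,0,0,-0.002],[255,48,-0.8,-53.5,0,0,-0.002],[255,58,-0.6,-53.5,0,0,-0.002],[255,68,-0.5,-53.5,0,0,-0.002],[255,80,-0.3,-53.5,0,0,-0.002],[255,90,-0.1,-53.5,0,0,-0.002],[255,90,-0.1,-53.5,0,0,-0.002]]'
python3 - <<'E'
from h import *
c=cams.camera("wrist"); np.savez("w3.npz",**c)
cv2.imwrite("pics/w3.png",cv2.resize(c["pixels"][:,:,::-1],(800,600),interpolation=cv2.INTER_CUBIC))
E
```

```text
time: 6.4
position: [0.5306, 0.0495, 0.0242]
tool_rot: [3.142, -0.001, 0.014]
force: [0.1, 0.1, -2.5]
grip_width: 0.336
finger_force: 40.0
```

View pics/w3.png

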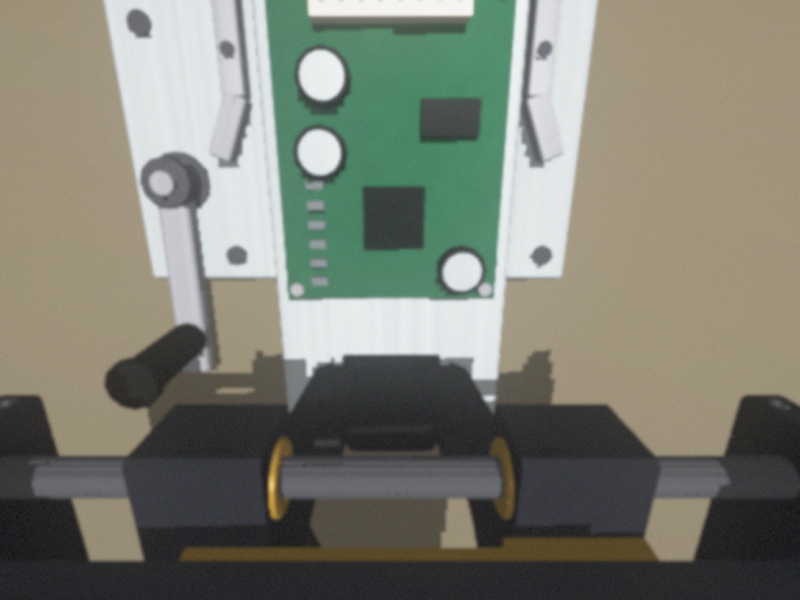

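```bash
python3 - <<'E'
from h import *
c=np.load("w3.npz"); f=lambda a,z: px2w(c,np.array(a)*.64-.2,z)
q=f([(153,277),(562,277)],.006);d=q[0]-q[1];print(q,"yaw",np.arctan2(-d[0],d[1]));t=.012
print("st",q.mean(0)[:2]+R.from_euler("z",t).as_matrix()[:2,:2]@[.13,-.012])
print("flare ends/rail",f([(245,95),(529,97),(216,10)],.015))
print("screws",f([(138,22),(237,256),(541,256)],.006))
print("plate edges",f([(266,90),(286,290),(518,90),(503,290)],.0145))
print("pivot, pin",f([(175,182)],.0155),f([(130,385)],.0555))
E
```

```text
[[ 0.56916081  0.14772066  0.006     ]
 [ 0.57131865 -0.01962603  0.006     ]] yaw 0.012893681363580862
st [0.70037437 0.05360814]
flare ends/rail [[0.63547679 0.10077193 0.015     ]
 [0.63611658 0.00427871 0.015     ]
 [0.66000468 0.10772586 0.015     ]]
screws [[ 0.65897302  0.13811427  0.006     ]
 [ 0.57830418  0.11247316  0.006     ]
 [ 0.57988417 -0.00994747  0.006     ]]
plate edges [[0.63718017 0.09365739 0.0145    ]
 [0.56674843 0.09146681 0.0145    ]
 [0.63829124 0.00811217 0.0145    ]
 [0.56784458 0.00640789 0.0145    ]]
pivot, pin [[0.60683742 0.12847003 0.0155    ]] [[0.54695847 0.13151889 0.0555    ]]
```

```bash
python3 -m crank '[[255,3,1,0,0,0,0],[255,15,1.5,0,0,0,0],[255,28,1.7,0,0,0,0],[255,41,1.9,0,0,0,0],[255,54,2.1,0,0,0,0],[255,66,2.2,0,0,0,0],[255,78,2.4,0,0,0,0],[255,88,2.5,0,0,0,0],[255,96,2.6,0,0,0,0],[255,100,2.7,0,0,0,0],[255,103,2.7,0,0,0,0],[255,103,2.7,0,0,0,0]]'
```

```text
time: 7.95
position: [0.633, 0.0522, 0.0242]
tool_rot: [3.142, -0.0, 0.014]
force: [0.9, -0.1, -2.1]
grip_width: 0.335
finger_force: 40.0
```

Free so far. Now I creep in until it touches the stop.

```bash
python3 -m crank '[[255,1,0,0,0,0,0],[255,2,0,0,0,0,0],[255,3,0,0,0,0,0],[255,4,0,0,0,0,0],[255,4,0,0,0,0,0]]';python3 -m crank '[[255,1,0,0,0,0,0],[255,2,0,0,0,0,0],[255,2,0,0,0,0,0]]'
```

```text
time: 8.57
position: [0.6371, 0.0522, 0.0243]
tool_rot: [3.142, -0.0, 0.014]
force: [1.1, 0.4, -2.7]
grip_width: 0.337
finger_force: 40.0
time: 8.95
position: [0.6377, 0.0524, 0.0238]
tool_rot: [-3.141, 0.004, 0.014]
force: [-7.9, -0.3, 0.3]
grip_width: 0.337
finger_force: 40.0
```

```bash
python3 -m crank '[[255,0.7,0,-0.4,0,0,0],[255,1.2,0,-0.5,0,0,0],[255,1.2,0,-0.5,0,0,0]]'
python3 - <<'E'
from h import *
c=cams.camera("wrist"); np.savez("w4.npz",**c)
cv2.imwrite("pics/w4.png",cv2.resize(c["pixels"][:,:,::-1],(800,600),interpolation=cv2.INTER_CUBIC))
E
```

```text
time: 9.32
position: [0.6377, 0.0523, 0.0238]
tool_rot: [-3.141, 0.007, 0.014]
force: [-16.6, -0.7, 9.0]
grip_width: 0.332
finger_force: 40.0
```

View pics/w4.png

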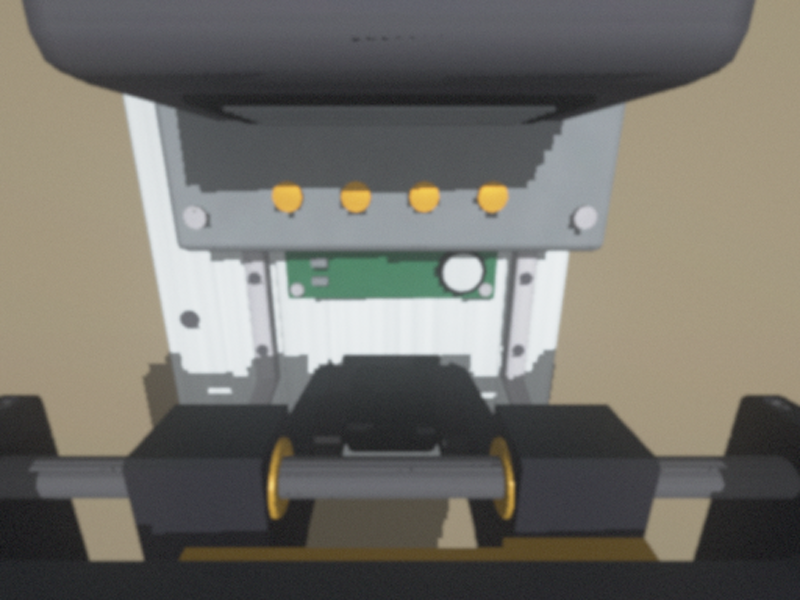

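Home against the stop: the tail is in the rails and the wrist force rises with no further travel. I relax, release and lift.

```bash
python3 -m crank '[[255,-1.5,0,0.3,0,0,0],[255,-1.5,0,0.3,0,0,0],[60,-1.5,0,0.3,0,0,0],[60,-1.5,0,0.3,0,0,0],[60,-1.5,0,0.3,0,0,0],[60,-1.5,0,0.3,0,0,0],[60,-1.5,0,20,0,0,0],[60,-1.5,0,50,0,0,0],[60,-1.5,0,80,0,0,0],[60,-40,25,85,0,0,0],[60,-90,79,85,0,0,0],[60,-90,79,85,0,0,0]]'
```

```text
time: 10.88
position: [0.5484, 0.1333, 0.1104]
tool_rot: [-3.141, -0.001, 0.017]
force: [0.9, -0.1, 0.7]
grip_width: 0.763
finger_force: 0.0
```

```bash
python3 - <<'E'
from h import *
print(env.observe()["position"],env.observe()["force"])
c=cams.camera("wrist"); np.savez("w5.npz",**c)
cv2.imwrite("pics/w5.png",cv2.resize(c["pixels"][:,:,::-1],(800,600),interpolation=cv2.INTER_CUBIC))
E
```

```text
[0.54843849 0.13333647 0.11041472] [ 0.9245607  -0.10486114  0.69193357]
```

View pics/w5.png

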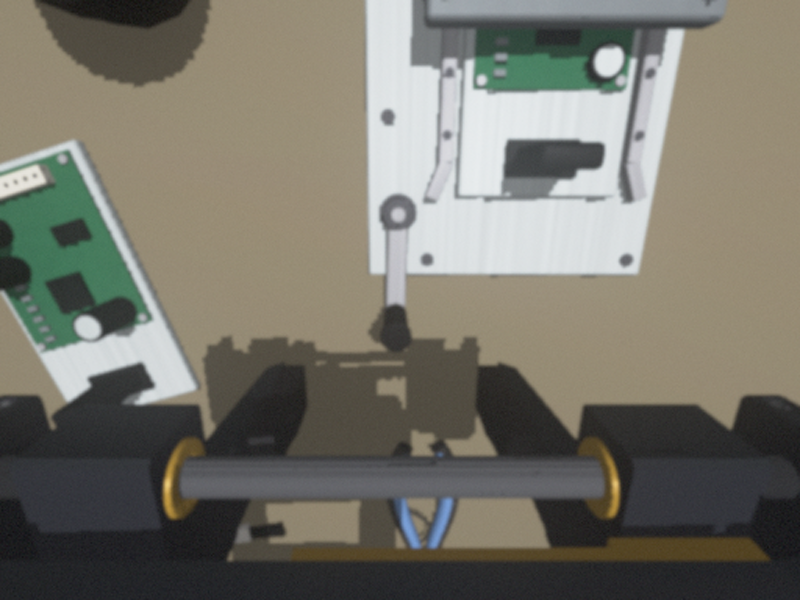

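Carrier tail edge is at y≈196 between the rails, pivot at (398,212), and pin head at (396,333).

```bash
python3 - <<'E'
from h import *
c=np.load("w5.npz"); f=lambda a,z: px2w(c,np.array(a)*.64-.2,z)
print("tail",f([(458,196),(616,196)],.0142)); print("pivot",f([(398,213)],.016),"pin head",f([(396,334)],.0555))
print("tall corner",f([(198,388)],.008)); print("base",f([(370,274),(638,274)],.006))
P=np.array([.6071,.1301]);
for a in [-.037,.25,.5,.75,1,1.2,1.4,1.57]:
    t=np.pi+.0135+a; print(a,P+.06*np.array([np.cos(t),np.sin(t)]))
E
```

```text
tail [[0.61684856 0.09671914 0.0142    ]
 [0.61825023 0.00702204 0.0142    ]]
pivot [[0.60702777 0.13061831 0.016     ]] pin head [[0.54859378 0.13108159 0.0555    ]]
tall corner [[0.48839111 0.26320131 0.008     ]]
base [[ 0.56870309  0.14707486  0.006     ]
 [ 0.57131058 -0.01957102  0.006     ]]
-0.037 [0.54711657 0.13150987]
0.25 [0.54917094 0.11447232]
0.5 [0.55483817 0.10062627]
0.75 [0.56375478 0.08861275]
1 [0.57536639 0.07917871]
1.2 [0.58611544 0.07388925]
1.4 [0.59770109 0.07084073]
1.57 [0.6078622  0.07010484]
```

```bash
python3 -m crank '[[60,-0.5,-1,-30,0,0,0],[60,-0.5,-1,-60,0,0,0],[60,-0.5,-1,-80,0,0,0],[60,-0.5,-1,-88,0,0,0],[60,-0.5,-1,-88,0,0,0],[255,-0.5,-1,-88,0,0,0],[255,-0.5,-1,-88,0,0,0],[255,-0.5,-1,-88,0,0,0],[255,-0.5,-1,-88,0,0,0],[255,-0.5,-1,-88,0,0,0],[255,-0.5,-1,-88,0,0,0],[255,-0.5,-1,-88,0,0,0]]' 8
```

```text
time: 12.42
position: [0.5496, 0.1303, 0.0207]
tool_rot: [-3.142, 0.0, 0.014]
force: [-1.1, 0.5, 0.2]
grip_width: 0.151
finger_force: 7.9
```

```bash
python3 -m crank '[[255,0.6,-8,0,0,0,0],[255,2,-17,0,0,0,0],[255,4.5,-24.5,0,0,0,0],[255,7.7,-31,0,0,0,0],[255,11.9,-37.3,0,0,0,0],[255,16.6,-43,0,0,0,0],[255,22.2,-48,0,0,0,0],[255,28.2,-52.3,0,0,0,0],[255,33.5,-55.2,0,0,0,0],[255,39,-57.6,0,0,0,0],[255,39,-57.6,0,0,0,0]]'
```

```text
time: 13.8
position: [0.5892, 0.0725, 0.0207]
tool_rot: [-3.142, -0.001, 0.014]
force: [1.0, 1.3, 0.0]
grip_width: 0.152
finger_force: 8.0
```

```bash
python3 -m crank '[[255,6,-1.8,0,0,0,0],[255,11.6,-3.1,0,0,0,0],[255,16,-3.5,0,0,0,0],[255,19,-3.7,0,0,0,0],[255,21,-3.8,0,0,0,0],[255,22.5,-3.8,0,0,0,0],[255,22.5,-3.8,0,0,0,0]]'
python3 - <<'E'
from h import *
c=cams.camera("wrist"); np.savez("w6.npz",**c)
cv2.imwrite("pics/w6.png",cv2.resize(c["pixels"][:,:,::-1],(800,600),interpolation=cv2.INTER_CUBIC))
E
```

```text
time: 14.68
position: [0.6088, 0.0702, 0.0197]
tool_rot: [-3.14, 0.007, 0.014]
force: [-11.5, 7.6, 2.5]
grip_width: 0.143
finger_force: 8.1
```

```bash
python3 -m crank '[[255,-1.5,0.7,0,0,0,0],[130,-1.5,0.7,0,0,0,0],[130,-1.5,0.7,0,0,0,0],[130,-1.5,0.7,0,0,0,0],[130,-1.5,0.7,25,0,0,0],[130,-1.5,0.7,60,0,0,0],[130,-1.5,0.7,90,0,0,0],[130,-40,0.7,110,0,0,0],[130,-80,0.7,120,0,0,0],[130,-80,0.7,120,0,0,0]]'
python3 - <<'E'
from h import *
c=cams.camera("wrist"); np.savez("w7.npz",**c)
cv2.imwrite("pics/w7.png",cv2.resize(c["pixels"][:,:,::-1],(800,600),interpolation=cv2.INTER_CUBIC))
E
```

```text
time: 15.98
position: [0.5299, 0.0695, 0.1418]
tool_rot: [3.141, -0.001, 0.014]
force: [-0.4, -0.0, -0.3]
grip_width: 0.49
finger_force: 0.0
```

View pics/w7.png

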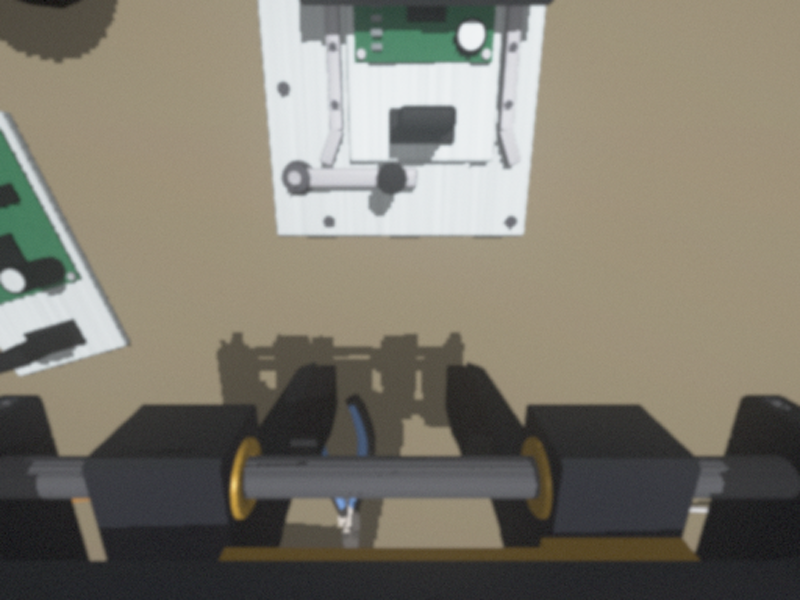

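```bash
python3 - <<'E'
from h import *
c=np.load("w7.npz"); f=lambda a,z: px2w(c,np.array(a)*.64-.2,z)
print("tail",f([(350,161),(495,161)],.0142)); print("pivot",f([(297,178)],.016),"tip",f([(416,179)],.0155));print("base",f([(278,236),(524,235)],.006))
E
```

```text
tail [[0.61695459 0.09660497 0.0142    ]
 [0.61812882 0.00591448 0.0142    ]]
pivot [[0.60639002 0.12993749 0.016     ]] tip [[0.60675031 0.05506423 0.0155    ]]
base [[ 0.56838657  0.14716314  0.006     ]
 [ 0.57121686 -0.02003021  0.006     ]]
```

```bash
python3 -c "
from workcell import env
print(env.hand_in())"
```

```text
the job is handed in; nothing more can be done
None
```

The low-board carrier is fully home against the stop under the probe head, with the keeper bar closed across behind it. The robot touched nothing else, and I handed the job in at about 16 s.

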